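# Line up the shoe creams by shade

## Robot

A 6-joint arm with a two-finger parallel gripper is mounted at the origin on the work surface. World frame = base frame: x ahead of the robot, y to its left, z up, the work surface at z = 0. Lengths are in m, angles in rad, forces in N, time in s.
With the tool pointing down it reaches from about 0.35 to 0.85 m from the base axis. Payload 8.1 kg.
Tool frame: the origin (TCP) lies between the finger pads; the fingertips stand ahead of it and the grasp point (between the pads) lies 5 mm behind it (env.nose_length is the y of the fingertips in the tool frame, in m); y points along the fingers, x is the direction in which the jaws open and shut, and the axes are right-handed (so a half turn about y gives the same grasp; the last joint's range is limited). The gripper opens to 93 mm and grips with 3 to 60 N. Pads are 15 mm wide; open, the fingers measure 128 mm over their backs; the gripper's body (75 mm by 188 mm) begins 65 mm behind the grasp point.
Start: joints at [-1.303, 0.13, 1.488, -0, 1.523, -0.085], TCP at [0.207, -0.563, 0.233] pointing down, gripper open.
Joint ranges: [-2.96, 2.96], [-0.89, 2.26], [0.02, 2.5], [-1.34, 4.48], [0, 2.73], [-2.66, 2.66]. Speed limits (rad/s): [2.39, 2.39, 2.79, 3.14, 3.14, 3.14].

## Interface

Orientations are given as a unit quaternion [w, x, y, z].
In Python, from plant import sense, eyes, workorder, env gives the robot as it stands.
- The arm moves only by the tool apply_moves, never from a script. Its argument "rows" is one flat list of numbers, 4 for each row, row after row: the shift along the tool's x, y, z in cm, then the turn about the tool's y in rad. A call has 1 to 8 rows; each row is the pose to reach, as a shift and turn from the pose measured when the call began, along the tool's axes at that moment; what a row does not reach only later rows make up. A row lasts 1/10 s, in which the tool goes at most 50 mm and 8.59 degrees, less where a joint would pass 70% of its speed; a pose out of reach is approached as far as the arm can. A call with a gripper value outside its range is refused whole. "gripper" is the opening, from 0 (shut) to 1 (fully open), set as the call begins (left out, the last holds). The fingers move at their own pace and stop on an object; "force" is the grip in N (left out, the last holds). Time passes only in rows, so rows that repeat a pose let the fingers close. It gives the time, the measured TCP pose, the force and the opening at its end, in the units of the state.
- sense(): the state, without advancing time (a new reading comes with each control period).
- eyes.grab_frame(name): name is "side" or "top" or "wrist"; returns the picture (384x512x3 uint8, blue, green, red); there is no depth.
- eyes.calibration(name): a dict with "camera_matrix" (3x3 intrinsics, pixels), "camera_from_world" (4x4, takes a point from world to camera coordinates); the wrist camera has in their place "T_tool_cam" (4x4, takes a point from camera to tool coordinates, whose origin is the TCP and whose axes are the tool frame's). Camera axes: x right, y up, looking along -z (the intrinsics and any distortion apply to the point x, -y, -z); pixel columns grow to the right and rows downward; lengths in m; the calibration is good to about 2 mm. A picture is of the moment at which its call begins: read the wrist's pose just before it. calibration takes no time and is no camera call.
- workorder.finish_job(): hands the job in, once; it reports no verdict.
Trained networks look in the newest picture that a camera, given by its name, has taken for a name from the list of things; names that differ only in an ending like _2 or _b are one class to them, and where a whole thing is asked for, a point or a joint stands for the part that bears it (a point fixed in the world has none). Each returns a list of dicts, best first, with "score" (0 to 1); they miss things now and then, are a little off and sometimes report something else, mostly with a low value. They report only what shows in the picture. A call takes as long as a camera call. They do not tell look-alikes from the thing itself.
- eyes.outline_of(camera, target): "mask" (384x512 bool, what is visible of it) and "bbox" ([left, top, right, bottom] in pixels, round what is visible of it).
The state is a dict: "time_s": time; "q": joint angles; "joint_vel": joint speeds; "joint_torque": joint torques, N m; "position": TCP position; "eef_rot": TCP orientation; "wrist_force": force on the tool from outside, world axes, zero at the start; "ft_torque": the same for the moment, N m; "grip_width": finger opening in m.
Only numpy, scipy, OpenCV 4.12 (cv2) and the standard library are available. Lean on these libraries where they do the work, as an engineer would, in place of code of your own. Each camera call takes 0.05 s, during which the arm holds its last target.

## Task

Take the four shoe-cream jars off the turntable and line them up by shade on the row of cork pads on the wooden riser, one jar standing upright and centred on each pad: the lightest on the pad next to the cedar block, getting darker along the row to the black one at the far end. The jars are glass, so set them down rather than dropping or tipping them, and leave the cedar block and the glass trinket jar where they are.

Things in the scene. Friction and masses are not known exactly. Their poses are not given: they have to be found in the camera images.
- jar_cream: Small round shoe-cream jar, pale cream (lightest) lid and contents; upright, 48 mm tall. Glass body 47 mm across from 0 to 31 mm, screw lid 48 mm across from 32 to 48 mm. 110 g or so. At the start it stands somewhere on the white lazy-Susan turntable (300 mm across, tray surface 24 mm above the board, rim 5 mm higher; it turns if pushed), about 100 mm from its middle. Origin: centre of its underside, z up.
- jar_tan: Small round shoe-cream jar, tan (second lightest) lid and contents; upright, 48 mm tall. Glass body 47 mm across from 0 to 31 mm, screw lid 48 mm across from 32 to 48 mm. 110 g or so. At the start it stands somewhere on the white lazy-Susan turntable (300 mm across, tray surface 24 mm above the board, rim 5 mm higher; it turns if pushed), about 100 mm from its middle. Origin: centre of its underside, z up.
- jar_brown: Small round shoe-cream jar, dark brown (third, second darkest) lid and contents; upright, 48 mm tall. Glass body 47 mm across from 0 to 31 mm, screw lid 48 mm across from 32 to 48 mm. 110 g or so. At the start it stands somewhere on the white lazy-Susan turntable (300 mm across, tray surface 24 mm above the board, rim 5 mm higher; it turns if pushed), about 100 mm from its middle. Origin: centre of its underside, z up.
- jar_black: Small round shoe-cream jar, black (darkest) lid and contents; upright, 48 mm tall. Glass body 47 mm across from 0 to 31 mm, screw lid 48 mm across from 32 to 48 mm. 110 g or so. At the start it stands somewhere on the white lazy-Susan turntable (300 mm across, tray surface 24 mm above the board, rim 5 mm higher; it turns if pushed), about 100 mm from its middle. Origin: centre of its underside, z up.
- pad_a: Round cork pad, 66 mm across, 3 mm thick, fixed on top of a dark wooden riser shelf (440 x 100 mm, top 45 mm above the board); one end of four pads in a straight row, 78 mm apart, in the row order a, b, c, d. Origin: centre of its underside; its x axis runs along the row from pad a towards pad d, z up. The top of the pad, where a jar stands, is 3 mm above the origin.
- pad_b: Round cork pad, 66 mm across, 3 mm thick, fixed on top of a dark wooden riser shelf (440 x 100 mm, top 45 mm above the board); second of four pads in a straight row, 78 mm apart, in the row order a, b, c, d. Origin: centre of its underside; its x axis runs along the row from pad a towards pad d, z up. The top of the pad, where a jar stands, is 3 mm above the origin.
- pad_c: Round cork pad, 66 mm across, 3 mm thick, fixed on top of a dark wooden riser shelf (440 x 100 mm, top 45 mm above the board); third of four pads in a straight row, 78 mm apart, in the row order a, b, c, d. Origin: centre of its underside; its x axis runs along the row from pad a towards pad d, z up. The top of the pad, where a jar stands, is 3 mm above the origin.
- pad_d: Round cork pad, 66 mm across, 3 mm thick, fixed on top of a dark wooden riser shelf (440 x 100 mm, top 45 mm above the board); the other end of four pads in a straight row, 78 mm apart, in the row order a, b, c, d. Origin: centre of its underside; its x axis runs along the row from pad a towards pad d, z up. The top of the pad, where a jar stands, is 3 mm above the origin.
- cedar_block: Reddish cedar block, 36 x 76 x 22 mm, lying loose on one end of the riser, beyond the end pad (75 mm from that pad's centre); that end pad may be a or d. A grey cufflink box (38 x 60 x 30 mm) lies on the other end. Not to be moved. Origin: centre of its underside, x along the riser, z up.
- trinket_jar: Round glass trinket jar with a glass lid and brass knob, 64 mm across, 62 mm tall, standing loose in the middle of the turntable. A navy lint comb and a steel tie clip, both 8 mm high, lie near the tray's edge. Not to be moved. Origin: centre of its underside, z up.
There are look-alikes about, which are no part of the job. What is shaped like the jar_brown but purple is not meant.

How it is judged:
By the outcome, as a careful person would: the job done as asked, in the order asked, and still so for the second after the job is handed in, with the robot touching nothing.
It also fails if it takes over 112 s, if anything falls off the work surface, if the arm or the gripper's body presses on something with over 40 N, if the wrist force passes 120 N, or if a joint passes its speed limit or range.

## Working session

There is one attempt and no reset: what is moved stays moved. The work goes in short steps, Python scripts to look and compute and a tool call to move; the robot and the scene stay as the last step left them, time stands still between calls to the robot, and variables do not carry over. Pictures are saved under pics/ and viewed, and the job is handed in when it is done.

Besides the shell and the picture viewer there is one more tool, called after ">>>" by a JSON object that holds its "name" and its "arguments". apply_moves: Moves the arm, as the interface text tells. Its arguments: {"type":"object","properties":{"rows":{"type":"array"},"gripper":{"type":"number"},"force":{"type":"number"}},"required":["rows"]}

```bash
ls; mkdir -p pics; python3 - <<'E'
from plant import sense, eyes, workorder, env
import cv2
s=sense();print(s)
print(env.nose_length)
for n in("side","top","wrist"):
    cv2.imwrite(f"pics/{n}0.png",eyes.grab_frame(n)); print(n,eyes.calibration(n))
E
```

```text
pics
{'time_s': 0.0, 'q': array([-1.30339505e+00,  1.31154485e-01,  1.48928300e+00,  1.20782437e-05,
        1.52302137e+00, -8.53926487e-02]), 'joint_vel': array([-6.12579625e-04,  2.00629862e-04, -6.54939239e-04,  1.63227383e-04,
       -3.58080110e-04, -7.81788443e-05]), 'joint_torque': array([-1.58715648e-03, -5.59841216e+01, -4.91761959e+01,  7.64317461e-02,
        3.51497729e-02, -1.17902518e-04]), 'position': array([ 0.20719459, -0.56249836,  0.23158939]), 'eef_rot': array([ 0.5804081 , -0.5795571 ,  0.40500367, -0.40399508]), 'wrist_force': array([ 0.27812261,  0.20952495, -0.44915378]), 'ft_torque': array([ 0.02585138, -0.02323346,  0.01099041]), 'grip_width': 0.09298982290876184}
0.014
side {'camera_matrix': array([[442.63616749,   0.        , 254.69806361],
       [  0.        , 442.63616749, 198.23047804],
       [  0.        ,   0.        ,   1.        ]]), 'camera_from_world': array([[-0.75256051, -0.65837147, -0.01413137,  0.35601902],
       [ 0.34886215, -0.41678851,  0.83939415, -0.23226245],
       [-0.55852295,  0.62676499,  0.54333945, -0.91237519],
       [ 0. 
[... 425 characters left out ...]
 [-1.60723412e-01,  1.49658314e-02,  9.86886016e-01,
        -1.02759988e+00],
       [ 0.00000000e+00,  0.00000000e+00,  0.00000000e+00,
         1.00000000e+00]])}
wrist {'camera_matrix': array([[270.80914256,   0.        , 256.19765906],
       [  0.        , 270.80914256, 192.87746088],
       [  0.        ,   0.        ,   1.        ]]), 'T_tool_cam': array([[ 9.99999659e-01,  2.79999971e-04, -7.76561542e-04,
        -4.75683508e-04],
       [-8.22845747e-04,  2.62742875e-01, -9.64865537e-01,
        -1.50934528e-01],
       [-6.61263099e-05,  9.64865847e-01,  2.62743016e-01,
         7.23193863e-02],
       [ 0.00000000e+00,  0.00000000e+00,  0.00000000e+00,
         1.00000000e+00]])}
```

View pics/top0.png

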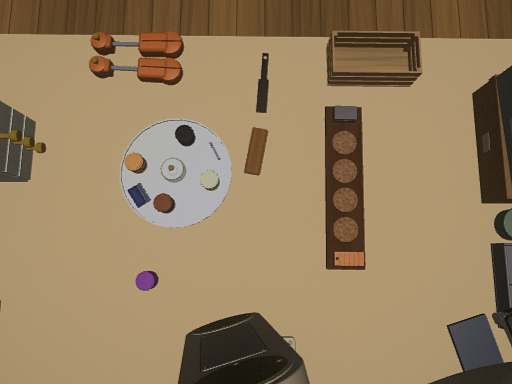

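View pics/side0.png

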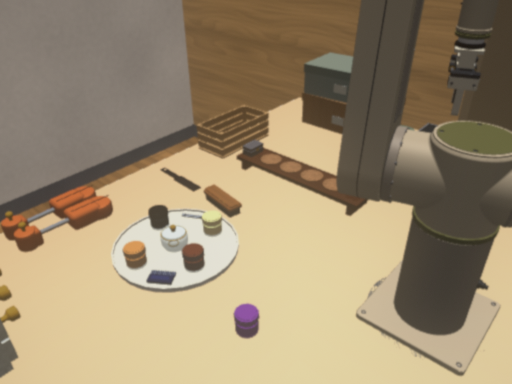

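View pics/wrist0.png

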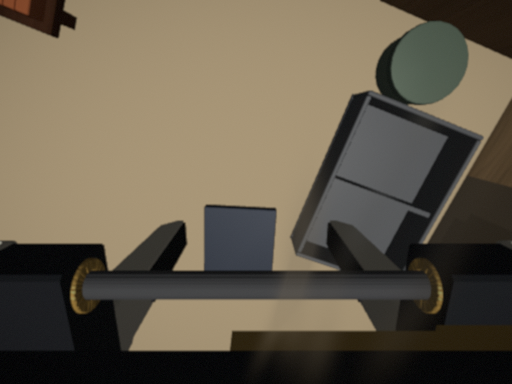

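The top view shows the tray centred near (176,173), with black at (185,135), cream (209,180), brown (163,203) and tan (134,162). The purple decoy is off the tray at (146,281). The pads are at x≈345, rows 142 to 229. The cedar block is at the near end (349,259) and the grey box at the far end, so cream goes on the nearest pad.

```bash
cat > h.py <<'E'
import numpy as np,cv2
from plant import sense, eyes, workorder, env
from scipy.spatial.transform import Rotation as R
def ray(name,uv):
    c=eyes.calibration(name);K=c["camera_matrix"]
    d=np.array([(uv[0]-K[0,2])/K[0,0],-(uv[1]-K[1,2])/K[1,1],-1.])
    if name=="wrist":
        s=sense();q=s["eef_rot"];Rt=R.from_quat([q[1],q[2],q[3],q[0]]).as_matrix()
        T=c["T_tool_cam"];return s["position"]+Rt@T[:3,3],Rt@T[:3,:3]@d
    T=c["camera_from_world"];return -T[:3,:3].T@T[:3,3],T[:3,:3].T@d
def onz(name,uv,z):
    o,d=ray(name,uv);return o+d*(z-o[2])/d[2]
def proj(name,P):
    P=np.asarray(P,float);c=eyes.calibration(name);K=c["camera_matrix"]
    if name=="wrist":
        s=sense();q=s["eef_rot"];Rt=R.from_quat([q[1],q[2],q[3],q[0]]).as_matrix();T=c["T_tool_cam"]
        p=T[:3,:3].T@(Rt.T@(P-s["position"])-T[:3,3])
    else:
        T=c["camera_from_world"];p=T[:3,:3]@P+T[:3,3]
    return np.array([K[0,0]*p[0]/-p[2]+K[0,2],K[1,1]*-p[1]/-p[2]+K[1,2]])
def state():
    s=sense();q=s["eef_rot"];Rt=R.from_quat([q[1],q[2],q[3],q[0]]).as_matrix()
    return s,Rt
def delta(target, xdir=None):
    """shift cm in tool axes to reach world TCP target, turn about y"""
    s,Rt=state();d=Rt.T@(np.asarray(target)-s["position"])*100
    t=0
    if xdir is not None:
        x=Rt.T@np.array([*xdir,0.]);
        # rot about y by t: x-> (cos t,0,-sin t)
        t=np.arctan2(-x[2],x[0]); t=(t+np.pi/2)%np.pi-np.pi/2
    return d.round(2),round(float(t),3)
E
python3 - <<'E'
from h import *
s,Rt=state();print(Rt.round(3))
im=eyes.grab_frame("top")
for n in("jar_cream","jar_tan","jar_brown","jar_black","pad_a","cedar_block","trinket_jar"):
    for o in eyes.outline_of("top",n)[:6]:
        b=o["bbox"];m=o["mask"];v,u=np.nonzero(m);c=(u.mean(),v.mean())
        z={"p":.048,"j":.072,"c":.067,"t":.08}[n[0]]
        print(n,round(o["score"],2),np.round(b),np.round(c,1),im[int(c[1]),int(c[0])],onz("top",c,z).round(4))
c=np.array
E
```

```text
[[ 0.346 -0.     0.938]
 [-0.938  0.001  0.346]
 [-0.001 -1.     0.   ]]
jar_cream 0.68 [199. 172. 221. 193.] [209.6 179.9] [150 176 177] [0.5077 0.1127 0.072 ]
jar_cream 0.21 [332. 250. 362. 266.] [347.8 258.2] [ 75 118 179] [ 0.3085 -0.2387  0.072 ]
jar_tan 0.92 [122. 150. 145. 173.] [135.7 163.1] [ 71 127 177] [0.5513 0.3051 0.072 ]
jar_brown 0.78 [157. 192. 177. 213.] [164.  203.3] [ 48  68 112] [0.4465 0.2277 0.072 ]
jar_brown 0.61 [136. 269. 157. 289.] [146.6 279.8] [138  65 122] [0.2557 0.263  0.072 ]
jar_black 0.58 [173. 126. 196. 149.] [184.8 135.3] [35 41 44] [0.6267 0.1804 0.072 ]
jar_black 0.51 [121. 150. 147. 173.] [136.2 163.1] [ 75 129 179] [0.5511 0.3038 0.072 ]
pad_a 0.87 [334. 219. 360. 243.] [345.6 228.9] [ 60  92 129] [ 0.3834 -0.2409  0.048 ]
pad_a 0.69 [332. 188. 360. 211.] [345.1 199.2] [ 53  83 114] [ 0.4616 -0.2422  0.048 ]
pad_a 0.68 [334. 158. 356. 182.] [344.2 170.6] [ 61  91 129] [ 0.5385 -0.2422  0.048 ]
pad_a 0.61 [333. 130. 358. 156.] [344.3 142.3] [ 56  82 116] [ 0.6164 -0.2449  0.048 ]
cedar_block 0.9 [334. 248. 364. 263.] [347.5 258.5] [ 75 118 179] [ 0.3078 -0.2391  0.067 ]
trinket_jar 0.79 [163. 160. 189. 182.] [173.4 169.9] [108 114 119] [0.532  0.2052 0.08  ]
trinket_jar 0.35 [334. 189. 359. 212.] [345.  199.5] [ 65  97 135] [ 0.4565 -0.2347  0.08  ]
```

```bash
python3 - <<'E'
from h import *
im=cv2.imread("pics/top0.png")
c=im[95:250,100:390];cv2.imwrite("pics/c0.png",cv2.resize(c,None,fx=2.7,fy=2.7,interpolation=cv2.INTER_CUBIC))
E
```

```text
(no output)
```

View pics/c0.png

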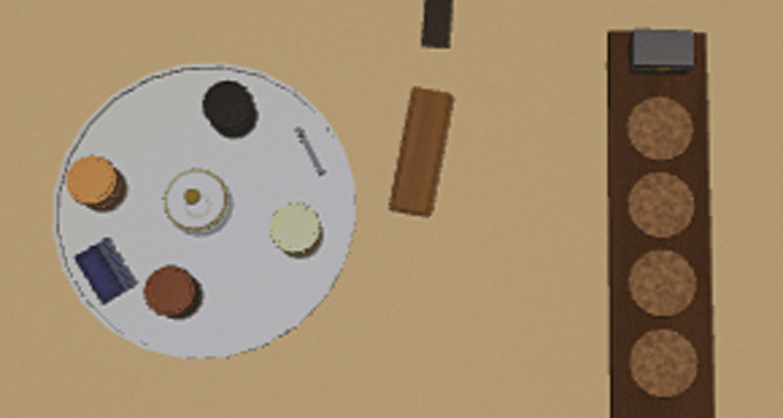

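Scene check:
- The pads are evenly spaced at 78 mm (x = .383, .462, .538, .616 at y ≈ -.242).
- Each jar is about 96 mm from the trinket jar.

Next I hover near cream with the jaws tangential.

```bash
python3 - <<'E'
from h import *
print(delta((.508,.112,.23),(.968,-.25)))
E
```

```text
(array([-52.96,   0.26,  51.54]), -0.965)
```

>>> {"name": "apply_moves", "arguments": {"rows": [-53,0,51.5,-0.96,-53,0,51.5,-0.96,-53,0,51.5,-0.96,-53,0,51.5,-0.96,-53,0,51.5,-0.96,-53,0,51.5,-0.96,-53,0,51.5,-0.96,-53,0,51.5,-0.96], "gripper": 1, "force": 15}}

```text
time_s: 1.35
position: [0.3702, -0.1957, 0.233]
eef_rot: [-0.701, 0.701, -0.09, 0.091]
wrist_force: [0.8, 0.6, 0.8]
grip_width: 0.0929
```

```bash
python3 - <<'E'
from h import *
s,Rt=state();print(s["position"],s["time_s"],s["q"].round(2),Rt.round(2))
print(delta((.508,.112,.23),(.968,-.25)))
E
```

```text
[ 0.3702333  -0.19574168  0.23300189] 1.35 [-0.61 -0.38  1.96  0.    1.57 -0.35] [[ 0.97  0.    0.25]
 [-0.25 -0.    0.97]
 [ 0.   -1.   -0.  ]]
(array([ 5.53,  0.3 , 33.26]), -0.003)
```

>>> {"name": "apply_moves", "arguments": {"rows": [5.5,0.3,33.3,0,5.5,0.3,33.3,0,5.5,0.3,33.3,0,5.5,0.3,33.3,0,5.5,0.3,33.3,0,5.5,0.3,33.3,0,5.5,0.3,33.3,0,5.5,0.3,33.3,0]}}

```text
time_s: 2.15
position: [0.5085, 0.1166, 0.2296]
eef_rot: [0.702, -0.701, 0.088, -0.089]
wrist_force: [-0.4, 0.4, 0.2]
grip_width: 0.0928
```

```bash
python3 - <<'E'
from h import *
s,Rt=state();print(s["position"],s["time_s"])
im=eyes.grab_frame("wrist");cv2.imwrite("pics/w1.png",im)
for n in("jar_cream","trinket_jar"):
    for o in eyes.outline_of("wrist",n)[:3]:
        b=o["bbox"];v,u=np.nonzero(o["mask"]);print(n,o["score"],np.round(b),onz("wrist",(u.mean(),v.mean()),.072))
print(proj("wrist",(.508,.112,.072)))
E
```

```text
[0.50852143 0.11662876 0.22958094] 2.15
jar_cream 0.81 [237. 162. 277. 205.] [0.51118733 0.11518721 0.072     ]
trinket_jar 0.59 [235.  62. 291. 124.] [0.53888304 0.2081293  0.072     ]
trinket_jar 0.48 [156.  73. 203. 118.] [0.45268369 0.22732995 0.072     ]
trinket_jar 0.42 [238.   0. 278.  22.] [0.55098079 0.28406842 0.072     ]
[256.96930001 183.44434144]
```

View pics/w1.png

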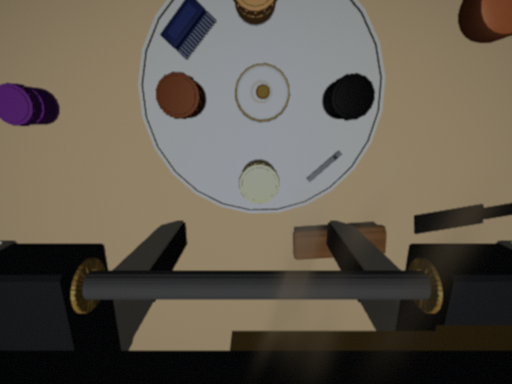

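Wrist view: the cream lid is at about (260,184), the trinket jar at (262,92), and brown and black are left and right. I'll measure all the lids here for a cross-check against the top view.

```bash
python3 - <<'E'
from h import *
s,Rt=state();print(s["position"],s["time_s"],s["joint_vel"].round(3))
im=eyes.grab_frame("wrist");cv2.imwrite("pics/w2.png",im)
cv2.imwrite("pics/w2c.png",cv2.resize(im[0:220,120:400],None,fx=2.7,fy=2.7,interpolation=cv2.INTER_CUBIC))
for n,uv in dict(cream=(260,184),black=(351,96),brown=(178,95)).items(): print(n,onz("wrist",uv,.072).round(4))
for n,uv in dict(cream=(209.3,179.1),tan=(134.8,162),brown=(163.7,202.8),black=(184.4,134.3)).items(): print(n,onz("top",uv,.072).round(4))
E
```

```text
[0.50752732 0.11222055 0.22978549] 2.3 [-0.028 -0.019  0.011  0.     0.     0.001]
cream [0.5113 0.1099 0.072 ]
black [0.6305 0.1793 0.072 ]
brown [0.4506 0.2275 0.072 ]
cream [0.5097 0.1136 0.072 ]
tan [0.5542 0.3076 0.072 ]
brown [0.4478 0.2285 0.072 ]
black [0.6293 0.1816 0.072 ]
```

View pics/w2c.png

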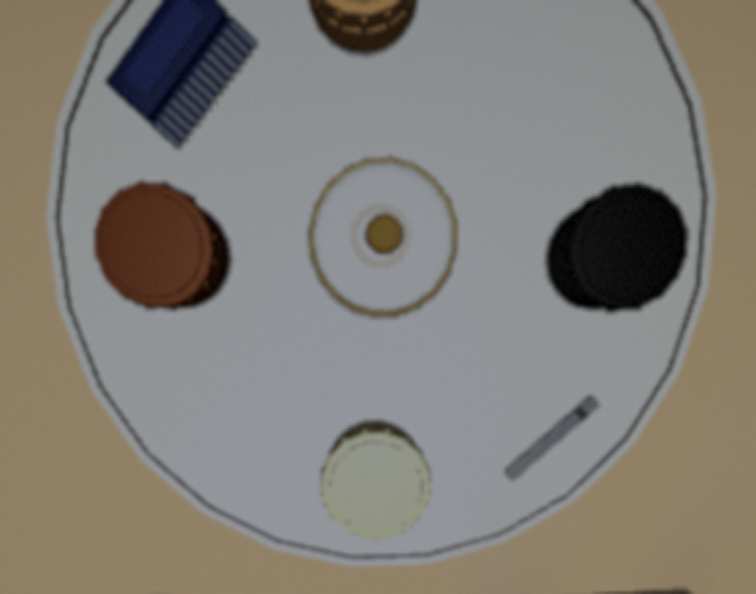

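```bash
python3 - <<'E'
from h import *
s,Rt=state();print(s["position"],s["time_s"])
for n,uv in dict(cream=(259.3,179.3),black=(353,91),brown=(178,91)).items(): print(n,onz("wrist",uv,.072).round(4))
print(delta((.51,.1135,.12),(.968,-.25)),delta((.51,.1135,.056),(.968,-.25)))
E
```

```text
[0.50753567 0.11167122 0.22991527] 2.35
cream [0.5119 0.1155 0.072 ]
black [0.6334 0.1838 0.072 ]
brown [0.452  0.2313 0.072 ]
(array([ 0.18, 10.99,  0.25]), -0.004) (array([ 0.17, 17.39,  0.25]), -0.004)
```

>>> {"name": "apply_moves", "arguments": {"rows": [0.3,5,0.35,0,0.3,10,0.35,0,0.3,14,0.35,0,0.3,16,0.35,0,0.3,17.4,0.35,0,0.3,17.4,0.35,0,0.3,17.4,0.35,0]}}

```text
time_s: 3.05
position: [0.5123, 0.1136, 0.0572]
eef_rot: [-0.701, 0.701, -0.09, 0.092]
wrist_force: [0.0, 0.1, 0.4]
grip_width: 0.0932
```

>>> {"name": "apply_moves", "arguments": {"rows": [0,0,0,0,0,0,0,0,0,0,0,0,0,0,0,0,0,0,0,0,0,0,0,0], "gripper": 0.3, "force": 15}}

```text
time_s: 3.65
position: [0.5123, 0.1137, 0.0572]
eef_rot: [-0.701, 0.701, -0.09, 0.092]
wrist_force: [-0.8, -0.1, 0.4]
grip_width: 0.0497
```

>>> {"name": "apply_moves", "arguments": {"rows": [0,0,0,0,0,0,0,0], "gripper": 0.3}}

```text
time_s: 3.85
position: [0.5123, 0.1136, 0.0572]
eef_rot: [-0.701, 0.702, -0.09, 0.092]
wrist_force: [-0.9, 1.2, 0.9]
grip_width: 0.0479
```

```bash
python3 - <<'E'
from h import *
s,Rt=state();print(s["position"],s["time_s"],s["grip_width"],s["wrist_force"])
im=eyes.grab_frame("top");cv2.imwrite("pics/t2.png",cv2.resize(im[95:250,100:390],None,fx=2.7,fy=2.7,interpolation=cv2.INTER_CUBIC))
im=eyes.grab_frame("side");cv2.imwrite("pics/s2.png",cv2.resize(im[150:330,80:380],None,fx=2.6,fy=2.6,interpolation=cv2.INTER_CUBIC))
E
```

```text
[0.51226694 0.11364335 0.05719851] 3.85 0.047877178205437076 [-0.92621816  1.23593377  0.88155252]
```

View pics/s2.png

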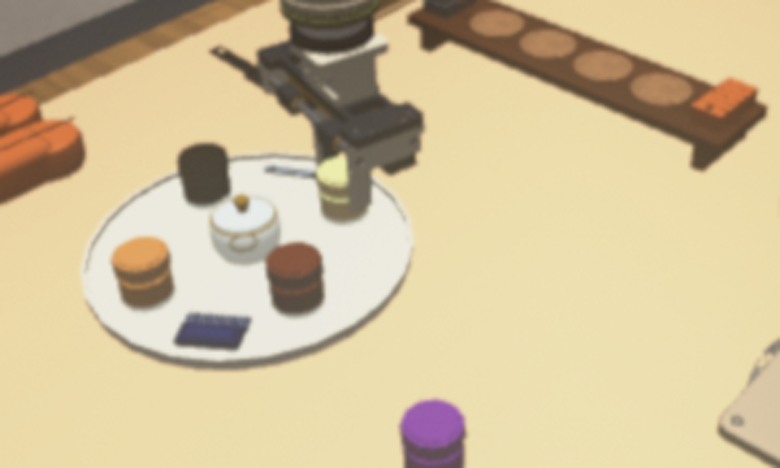

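Cream is gripped at 47.9 mm, standing clean in the side view at about (345,185). I'll lift it and carry it over.

>>> {"name": "apply_moves", "arguments": {"rows": [0,-2,0,0,0,-6,0,0,0,-10,0,0,0,-13,0,0,0,-13,0,0]}}

```text
time_s: 4.45
position: [0.5149, 0.1142, 0.1928]
eef_rot: [0.702, -0.701, 0.087, -0.095]
wrist_force: [1.1, -0.3, -0.9]
grip_width: 0.0475
```

```bash
python3 - <<'E'
from h import *
s,Rt=state();print(s["position"],s["time_s"],s["grip_width"],s["wrist_force"])
print(delta((.41,-.241,.2),(-.0165,-1)))
E
```

```text
[0.51492989 0.11417865 0.19278243] 4.45 0.047484955014160564 [ 1.06956697 -0.31277672 -0.93434395]
(array([ -1.1 ,  -0.84, -37.02]), 1.33)
```

>>> {"name": "apply_moves", "arguments": {"rows": [4,-0.8,-37,1.33,4,-0.8,-37,1.33,4,-0.8,-37,1.33,4,-0.8,-37,1.33,4,-0.8,-37,1.33,4,-0.8,-37,1.33,4,-0.8,-37,1.33,4,-0.8,-37,1.33]}}

```text
time_s: 5.25
position: [0.4578, -0.2574, 0.199]
eef_rot: [0.528, -0.523, 0.471, -0.476]
wrist_force: [-0.3, 0.3, -0.7]
grip_width: 0.0474
```

```bash
python3 - <<'E'
from h import *
s,Rt=state();print(s["position"],s["time_s"],s["grip_width"],s["wrist_force"])
print(delta((.37,-.241,.2),(-.0165,-1)))
E
```

```text
[ 0.45775474 -0.25737837  0.19898216] 5.25 0.04741250160457271 [-0.30582073  0.34696449 -0.73752912]
(array([-2.54, -0.18, -8.56]), 0.121)
```

>>> {"name": "apply_moves", "arguments": {"rows": [-2.5,0,-8.6,0.12,-2.5,0,-8.6,0.12,-2.5,0,-8.6,0.12,-2.5,0,-8.6,0.12]}}

```text
time_s: 5.65
position: [0.3689, -0.2413, 0.1973]
eef_rot: [-0.498, 0.493, -0.502, 0.506]
wrist_force: [0.2, 0.1, -0.2]
grip_width: 0.0474
```

```bash
python3 - <<'E'
from h import *
im0=eyes.grab_frame("top")
s,Rt=state();print(s["position"],s["time_s"],s["joint_vel"].round(3))
im=eyes.grab_frame("wrist");cv2.imwrite("pics/w3.png",im)
for o in eyes.outline_of("wrist","pad_a")[:5]:
        b=o["bbox"];v,u=np.nonzero(o["mask"]);print(round(o["score"],2),np.round(b),u.mean(),v.mean(),onz("wrist",(u.mean(),v.mean()),.048))
print(delta((.3834,-.241,.2),(-.0165,-1)))
E
```

```text
[ 0.36980392 -0.2415834   0.19792219] 5.7 [ 0.015  0.018 -0.031 -0.     0.003  0.   ]
0.78 [226. 143. 284. 195.] 254.70277185501067 169.59275053304904 [ 0.38928745 -0.24017131  0.048     ]
0.66 [223.  70. 287. 132.] 254.91048513302033 100.15868544600939 [ 0.46353286 -0.24162557  0.048     ]
0.63 [223.   0. 290.  57.] 254.71132014271814 23.956211482322413 [ 0.5351616  -0.24260526  0.048     ]
(array([-0.08, -0.15,  1.29]), 0.001)
```

View pics/w3.png

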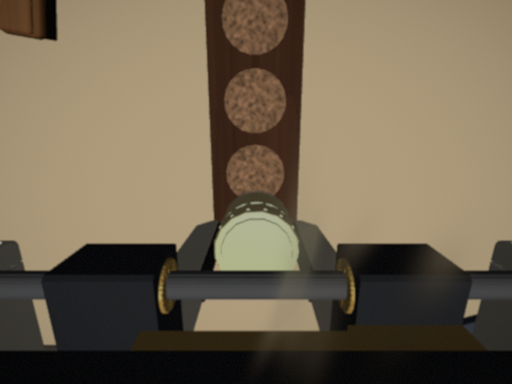

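Wrist view: the held cream lid is at (257,243), pad b at (255,100) and pad a at (255,172), partly hidden. The pads agree with the top view to 2 mm. I'll check how the jar sits in the hand.

```bash
python3 - <<'E'
from h import *
im=cv2.imread("pics/w3.png");cv2.imwrite("pics/w3c.png",cv2.resize(im[180:300,180:340],None,fx=4,fy=4,interpolation=cv2.INTER_CUBIC))
s,Rt=state();p=s["position"]
print(p,proj("wrist",p+[0,0,.0148]),proj("wrist",p+[.0,0.024,.0148]),proj("wrist",p+[.024,0,.0148]),proj("wrist",p+[-.024,0,.0148]))
print(delta((.384,-.2405,.0822),(-.0165,-1)))
E
```

```text
[ 0.37046093 -0.24162031  0.19837602] [256.56708613 253.7310339 ] [213.34034922 254.34947198] [255.89629278 212.69534931] [257.18573153 291.57657483]
(array([-0.13, 11.63,  1.24]), 0.001)
```

View pics/w3c.png

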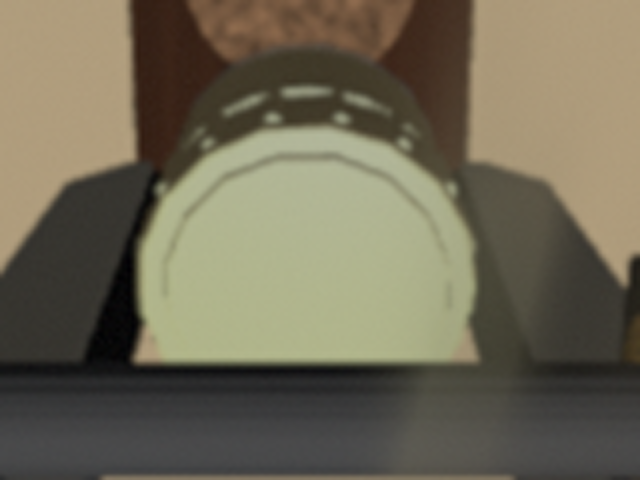

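>>> {"name": "apply_moves", "arguments": {"rows": [-0.1,3,1.2,0,-0.1,6,1.2,0,-0.1,8.5,1.2,0,-0.1,10,1.2,0,-0.1,11,1.2,0,-0.1,11.5,1.2,0,-0.1,11.5,1.2,0,-0.1,11.5,1.2,0]}}

```text
time_s: 6.6
position: [0.3843, -0.2412, 0.0844]
eef_rot: [-0.499, 0.494, -0.501, 0.507]
wrist_force: [0.1, -0.2, -0.6]
grip_width: 0.0477
```

>>> {"name": "apply_moves", "arguments": {"rows": [0,0.1,0,0,0,0.1,0,0]}}

```text
time_s: 6.8
position: [0.3848, -0.2417, 0.0842]
eef_rot: [-0.499, 0.494, -0.5, 0.507]
wrist_force: [-0.1, -0.3, -0.7]
grip_width: 0.0474
```

>>> {"name": "apply_moves", "arguments": {"rows": [0,0.15,0,0,0,0.25,0,0,0,0.25,0,0]}}

```text
time_s: 7.1
position: [0.3848, -0.2417, 0.0816]
eef_rot: [-0.499, 0.494, -0.5, 0.507]
wrist_force: [-0.5, -0.4, -0.9]
grip_width: 0.0475
```

>>> {"name": "apply_moves", "arguments": {"rows": [0,0.05,0,0,0,0.1,0,0,0,0.1,0,0]}}

```text
time_s: 7.4
position: [0.3852, -0.2417, 0.0812]
eef_rot: [-0.499, 0.494, -0.5, 0.507]
wrist_force: [0.4, 2.6, 4.0]
grip_width: 0.0477
```

Contact at z = .0812, as computed. I'll release and lift.

>>> {"name": "apply_moves", "arguments": {"rows": [0,0,0,0,0,0,0,0,0,0,0,0,0,0,0,0], "gripper": 0.9}}

```text
time_s: 7.8
position: [0.3851, -0.2417, 0.081]
eef_rot: [-0.499, 0.494, -0.5, 0.507]
wrist_force: [0.6, -0.8, -0.6]
grip_width: 0.0751
```

>>> {"name": "apply_moves", "arguments": {"rows": [0,-3,0,0,0,-8,0,0,0,-13,0,0,0,-13,0,0]}}

```text
time_s: 8.2
position: [0.3866, -0.2439, 0.219]
eef_rot: [-0.499, 0.493, -0.496, 0.512]
wrist_force: [1.4, -1.5, 1.3]
grip_width: 0.0835
```

```bash
python3 - <<'E'
from h import *
s,Rt=state();print(s["position"],s["time_s"],s["grip_width"])
im=eyes.grab_frame("top");cv2.imwrite("pics/t3.png",cv2.resize(im[95:285,100:390],None,fx=2.7,fy=2.7,interpolation=cv2.INTER_CUBIC))
im=eyes.grab_frame("side");cv2.imwrite("pics/s3.png",cv2.resize(im[130:310,80:380],None,fx=2.6,fy=2.6,interpolation=cv2.INTER_CUBIC))
# tan
c=np.array([.534,.207]);t=np.array([.5555,.3085]);r=(t-c)/np.linalg.norm(t-c);print(np.linalg.norm(t-c),r)
print(delta((*t,.23),(r[1],-r[0])))
b=np.array([.4495,.2295]);r=(b-c)/np.linalg.norm(b-c);print(delta((*b,.23),(r[1],-r[0])),np.linalg.norm(b-c))
E
```

```text
[ 0.38657708 -0.24394969  0.21900267] 8.2 0.08350448119194641
0.1037521084123113 [0.2072247  0.97829337]
(array([-55.31,  -1.73,  16.32]), -1.377)
(array([-47.25,  -1.85,   5.84]), 0.245) 0.08744426796537326
```

View pics/t3.png

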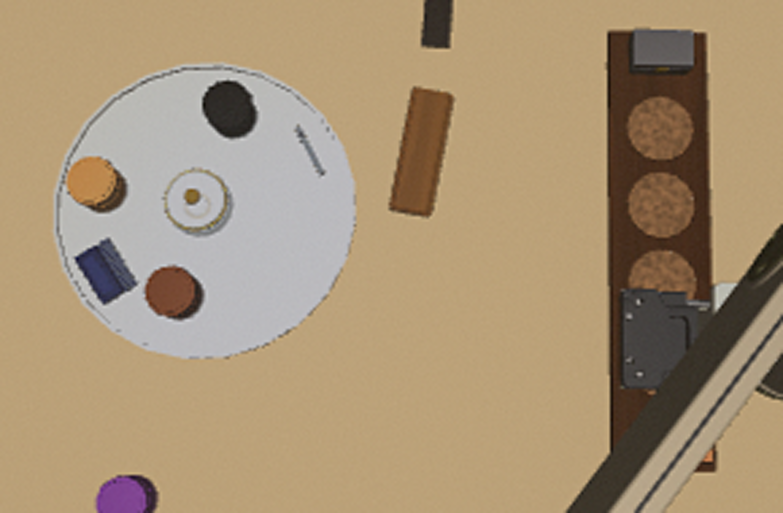

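View pics/s3.png

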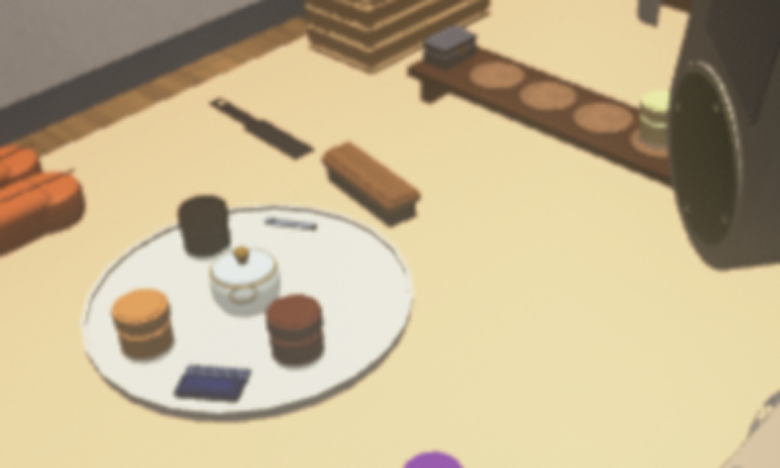

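Cream stands upright on pad a, at (655,118) in the side crop, and the tray hasn't turned. Tan is next.

>>> {"name": "apply_moves", "arguments": {"rows": [-55.3,-1.7,16.3,-1.38,-55.3,-1.7,16.3,-1.38,-55.3,-1.7,16.3,-1.38,-55.3,-1.7,16.3,-1.38,-55.3,-1.7,16.3,-1.38,-55.3,-1.7,16.3,-1.38,-55.3,-1.7,16.3,-1.38,-55.3,-1.7,16.3,-1.38], "gripper": 1}}

```text
time_s: 9.1
position: [0.5018, 0.1421, 0.2216]
eef_rot: [-0.693, 0.695, -0.129, 0.138]
wrist_force: [1.8, -0.5, 0.2]
grip_width: 0.0928
```

```bash
python3 - <<'E'
from h import *
print(delta((.5555,.3085,.23),(.978,-.207)))
E
```

```text
(array([-1.16, -0.87, 17.44]), -0.171)
```

>>> {"name": "apply_moves", "arguments": {"rows": [-1.2,-0.9,17.4,-0.17,-1.2,-0.9,17.4,-0.17,-1.2,-0.9,17.4,-0.17,-1.2,-0.9,17.4,-0.17,-1.2,-0.9,17.4,-0.17,-1.2,-0.9,17.4,-0.17,-1.2,-0.9,17.4,-0.17]}}

```text
time_s: 9.8
position: [0.5544, 0.307, 0.2288]
eef_rot: [-0.701, 0.705, -0.071, 0.078]
wrist_force: [-0.1, -0.1, -0.6]
grip_width: 0.0929
```

```bash
python3 - <<'E'
from h import *
s,Rt=state();print(s["position"],s["time_s"],s["joint_vel"].round(3))
im=eyes.grab_frame("wrist");cv2.imwrite("pics/w4.png",cv2.resize(im[100:260,140:380],None,fx=3,fy=3,interpolation=cv2.INTER_CUBIC))
print(proj("wrist",(.5555,.3085,.072)),delta((.5555,.3085,.056),(.978,-.207)))
for n in ("jar_tan",):
  for o in eyes.outline_of("wrist",n)[:2]:
    v,u=np.nonzero(o["mask"]);print(o["score"],o["bbox"],onz("wrist",(u.mean(),v.mean()),.072))
E
```

```text
[0.55437106 0.30699306 0.22879157] 9.8 [-0.011 -0.017 -0.002 -0.     0.001  0.002]
[255.58205747 181.60091419] (array([-0.14, 17.34,  0.25]), -0.002)
0.68 [235.4, 152.6, 279.3, 197.6] [0.55768939 0.31572898 0.072     ]
```

View pics/w4.png

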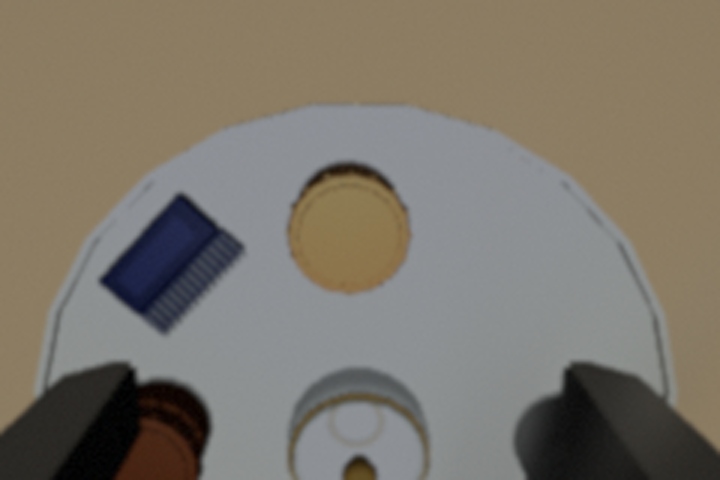

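```bash
python3 - <<'E'
from h import *
p=onz("wrist",(256.6,178.2),.072);print(p); p=(p[:2]*.5+np.array([.5545,.308])*.5);print(p,delta((*p,.056),(.978,-.207)))
E
```

```text
[0.557757   0.31224075 0.072     ]
[0.5561285  0.31012038] (array([-0.14, 17.38,  0.4 ]), -0.002)
```

>>> {"name": "apply_moves", "arguments": {"rows": [-0.1,5,0.4,0,-0.1,10,0.4,0,-0.1,14,0.4,0,-0.1,16,0.4,0,-0.1,17.4,0.4,0,-0.1,17.4,0.4,0,-0.1,17.4,0.4,0]}}

```text
time_s: 10.6
position: [0.5574, 0.31, 0.0573]
eef_rot: [-0.702, 0.704, -0.07, 0.079]
wrist_force: [-0.2, 0.2, -0.0]
grip_width: 0.0929
```

>>> {"name": "apply_moves", "arguments": {"rows": [0,0,0,0,0,0,0,0,0,0,0,0,0,0,0,0,0,0,0,0,0,0,0,0,0,0,0,0,0,0,0,0], "gripper": 0.3}}

```text
time_s: 11.4
position: [0.5574, 0.31, 0.0573]
eef_rot: [-0.702, 0.704, -0.07, 0.079]
wrist_force: [-0.6, 0.2, 0.3]
grip_width: 0.0474
```

>>> {"name": "apply_moves", "arguments": {"rows": [0,-2,0,0,0,-6,0,0,0,-10,0,0,0,-13,0,0,0,-13,0,0]}}

```text
time_s: 11.9
position: [0.5586, 0.312, 0.1938]
eef_rot: [0.704, -0.703, 0.067, -0.082]
wrist_force: [0.7, -0.5, 0.2]
grip_width: 0.0474
```

```bash
python3 - <<'E'
from h import *
s,Rt=state();print(s["position"],s["grip_width"])
print(delta((.462,-.242,.2),(-.0165,-1)))
E
```

```text
[0.55859441 0.31202876 0.19375708] 0.04742766620751974
(array([  2.19,  -0.78, -56.19]), 1.376)
```

>>> {"name": "apply_moves", "arguments": {"rows": [2.2,-0.8,-56.2,1.38,2.2,-0.8,-56.2,1.38,2.2,-0.8,-56.2,1.38,2.2,-0.8,-56.2,1.38,2.2,-0.8,-56.2,1.38,2.2,-0.8,-56.2,1.38,2.2,-0.8,-56.2,1.38,2.2,-0.8,-56.2,1.38]}}

```text
time_s: 12.7
position: [0.4877, -0.0853, 0.1954]
eef_rot: [0.541, -0.533, 0.455, -0.465]
wrist_force: [1.0, -0.8, -0.3]
grip_width: 0.0477
```

```bash
python3 - <<'E'
from h import *
s,Rt=state();print(s["position"],s["grip_width"])
print(delta((.45,-.242,.2),(-.0165,-1)))
E
```

```text
[ 0.48767245 -0.08525911  0.19540528] 0.04774988481904836
(array([14.92, -0.52, -6.11]), 0.17)
```

>>> {"name": "apply_moves", "arguments": {"rows": [14.9,-0.5,-6.1,0.17,14.9,-0.5,-6.1,0.17,14.9,-0.5,-6.1,0.17,14.9,-0.5,-6.1,0.17,14.9,-0.5,-6.1,0.17,14.9,-0.5,-6.1,0.17]}}

```text
time_s: 13.3
position: [0.4499, -0.241, 0.1988]
eef_rot: [-0.5, 0.491, -0.5, 0.508]
wrist_force: [0.5, -1.2, -1.4]
grip_width: 0.0475
```

```bash
cat > hold.py <<'E'
from h import *
import sys
tx,ty,name=float(sys.argv[1]),float(sys.argv[2]),sys.argv[3]
eyes.grab_frame("top")
s,Rt=state();p=s["position"];print(p,s["time_s"],s["joint_vel"].round(3),s["grip_width"])
im=eyes.grab_frame("wrist");cv2.imwrite(f"pics/{name}.png",im)
cv2.imwrite(f"pics/{name}c.png",cv2.resize(im[180:300,180:340],None,fx=4,fy=4,interpolation=cv2.INTER_CUBIC))
q=[(proj("wrist",p+a)-[180,180])*4 for a in ([0,.024,.0148],[0,-.024,.0148],[.024,0,.0148])];print("crop px left,right,front edge",np.round(q))
print(delta((tx,ty,.0832),(-.0165,-1)))
for o in eyes.outline_of("wrist","pad_a")[:4]:
    v,u=np.nonzero(o["mask"]);print(round(o["score"],2),np.round(o["bbox"]),onz("wrist",(u.mean(),v.mean()),.048).round(4))
E
python3 hold.py .4622 -.242 w5
```

```text
[ 0.45018512 -0.24045073  0.19903602] 13.35 [ 0.016 -0.007 -0.001 -0.001  0.    -0.003] 0.04753676938459925
crop px left,right,front edge [[135. 297.]
 [480. 292.]
 [305. 130.]]
(array([ 0.17, 11.62,  0.98]), 0.002)
0.96 [232.  76. 291. 137.] [ 0.5414 -0.2424  0.048 ]
0.9 [228. 150. 287. 197.] [ 0.4689 -0.2416  0.048 ]
0.77 [227.   1. 291.  61.] [ 0.6149 -0.2438  0.048 ]
```

View pics/w5c.png

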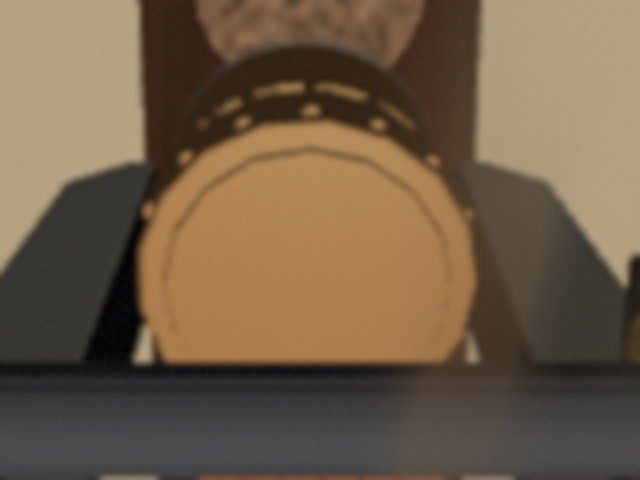

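Tan is held straight and about 1 mm forward of the TCP, with pad b beneath it. Lowering.

>>> {"name": "apply_moves", "arguments": {"rows": [0.15,3,0.9,0,0.15,6,0.9,0,0.15,8.5,0.9,0,0.15,10,0.9,0,0.15,11,0.9,0,0.15,11.5,0.9,0,0.15,11.6,0.9,0,0.15,11.6,0.9,0]}}

```text
time_s: 14.25
position: [0.4622, -0.2422, 0.0846]
eef_rot: [-0.501, 0.492, -0.499, 0.508]
wrist_force: [0.1, 0.8, -1.6]
grip_width: 0.0472
```

>>> {"name": "apply_moves", "arguments": {"rows": [0,0.1,0,0,0,0.2,0,0,0,0.2,0,0]}}

```text
time_s: 14.55
position: [0.4624, -0.2424, 0.083]
eef_rot: [-0.501, 0.491, -0.498, 0.509]
wrist_force: [0.1, 0.2, -1.6]
grip_width: 0.0477
```

>>> {"name": "apply_moves", "arguments": {"rows": [0,0.1,0,0,0,0.15,0,0,0,0.18,0,0,0,0.2,0,0,0,0.2,0,0]}}

```text
time_s: 15.05
position: [0.4629, -0.2426, 0.0815]
eef_rot: [-0.501, 0.491, -0.498, 0.509]
wrist_force: [-0.3, 1.5, 3.9]
grip_width: 0.0476
```

>>> {"name": "apply_moves", "arguments": {"rows": [0,0,0,0,0,0,0,0,0,0,0,0,0,0,0,0], "gripper": 0.9}}

```text
time_s: 15.45
position: [0.4627, -0.2425, 0.0812]
eef_rot: [-0.501, 0.491, -0.498, 0.509]
wrist_force: [-0.3, 0.2, 0.3]
grip_width: 0.075
```

>>> {"name": "apply_moves", "arguments": {"rows": [0,-3,0,0,0,-8,0,0,0,-13,0,0,0,-14,0,0]}}

```text
time_s: 15.85
position: [0.4624, -0.2442, 0.2284]
eef_rot: [-0.502, 0.491, -0.495, 0.512]
wrist_force: [-0.4, -0.7, 0.3]
grip_width: 0.0837
```

```bash
python3 - <<'E'
from h import *
s,Rt=state();print(s["position"],s["time_s"],s["grip_width"])
im=eyes.grab_frame("top");cv2.imwrite("pics/t4.png",cv2.resize(im[95:285,100:390],None,fx=2.7,fy=2.7,interpolation=cv2.INTER_CUBIC))
im=eyes.grab_frame("side");cv2.imwrite("pics/s4.png",cv2.resize(im[130:310,80:380],None,fx=2.6,fy=2.6,interpolation=cv2.INTER_CUBIC))
c=np.array([.534,.207]);b=np.array([.4495,.2295]);r=(b-c)/np.linalg.norm(b-c);print(r,delta((*b,.23),(r[1],-r[0])))
E
```

```text
[ 0.46238321 -0.24416287  0.22841657] 15.85 0.08373824609771505
[-0.96632978  0.25730675] (array([-47.26,  -0.82,  -1.84]), 0.246)
```

View pics/t4.png

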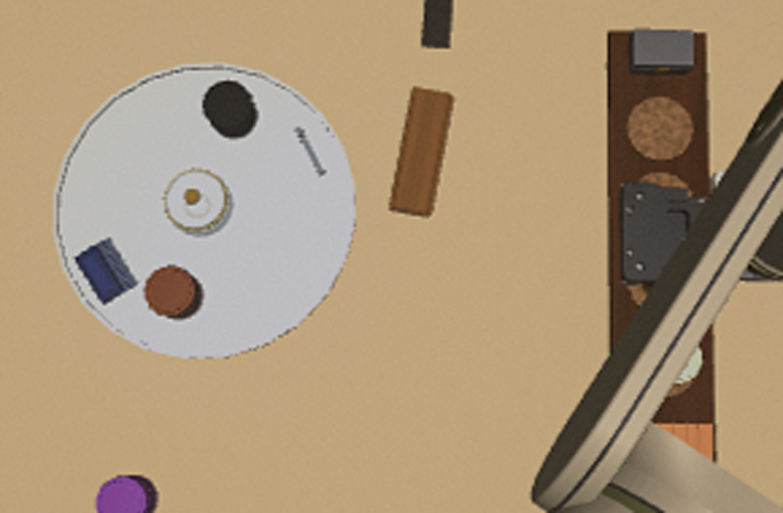

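View pics/s4.png

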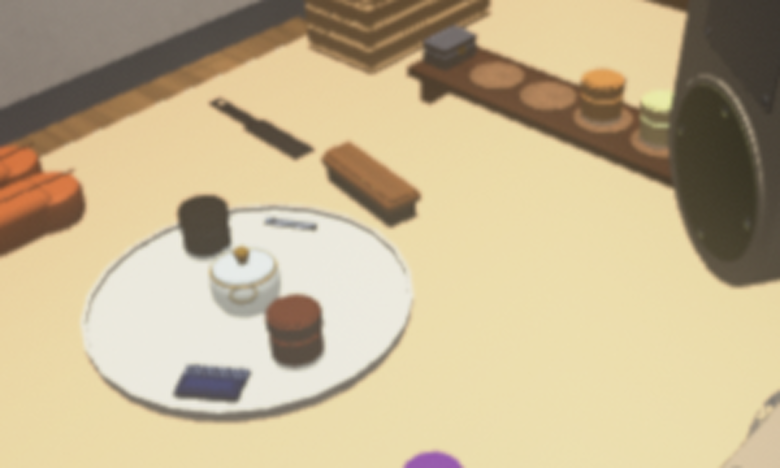

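Cream and tan both stand on their pads, and brown, black and the trinket jar haven't moved. Brown next.

>>> {"name": "apply_moves", "arguments": {"rows": [-47.3,-0.5,-1.8,0.25,-47.3,-0.5,-1.8,0.25,-47.3,-0.5,-1.8,0.25,-47.3,-0.5,-1.8,0.25,-47.3,-0.5,-1.8,0.25,-47.3,-0.5,-1.8,0.25,-47.3,-0.5,-1.8,0.25,-47.3,-0.5,-1.8,0.25], "gripper": 1}}

```text
time_s: 16.75
position: [0.45, 0.1562, 0.2233]
eef_rot: [-0.435, 0.425, -0.556, 0.568]
wrist_force: [1.2, -0.6, 0.1]
grip_width: 0.093
```

```bash
python3 - <<'E'
from h import *
print(delta((.4495,.2295,.23),(-.257,-.966)))
E
```

```text
(array([-7.07, -0.71, -1.95]), -0.005)
```

>>> {"name": "apply_moves", "arguments": {"rows": [-7.1,-0.7,-2,0,-7.1,-0.7,-2,0,-7.1,-0.7,-2,0,-7.1,-0.7,-2,0,-7.1,-0.7,-2,0]}}

```text
time_s: 17.25
position: [0.4486, 0.2287, 0.2284]
eef_rot: [-0.434, 0.425, -0.556, 0.568]
wrist_force: [0.7, -0.5, 0.1]
grip_width: 0.0932
```

```bash
python3 - <<'E'
from h import *
s,Rt=state();print(s["position"],s["time_s"],s["joint_vel"].round(3))
im=eyes.grab_frame("wrist");cv2.imwrite("pics/w6.png",cv2.resize(im[100:260,140:380],None,fx=3,fy=3,interpolation=cv2.INTER_CUBIC))
for n in ("jar_brown",):
  for o in eyes.outline_of("wrist",n)[:2]:
    v,u=np.nonzero(o["mask"]);print(o["score"],o["bbox"],onz("wrist",(u.mean(),v.mean()),.072))
E
```

```text
[0.44858645 0.22872008 0.22836665] 17.25 [-0.014 -0.011 -0.007  0.001  0.     0.002]
0.96 [247.0, 299.1, 281.2, 329.0] [0.27976781 0.26791946 0.072     ]
0.63 [234.1, 161.4, 272.1, 205.9] [0.45380127 0.23136727 0.072     ]
```

View pics/w6.png

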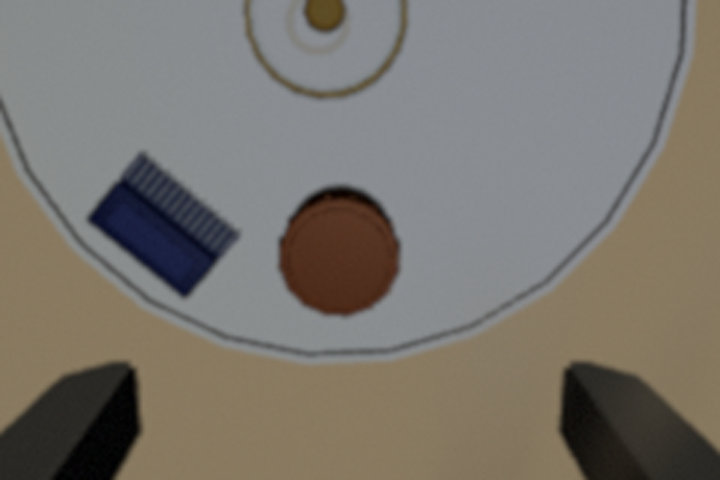

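```bash
python3 - <<'E'
from h import *
p=onz("wrist",(253.2,185),.072);print(p); p=(p[:2]*.5+np.array([.4478,.2285])*.5);print(p,delta((*p,.056),(-.257,-.966)))
E
```

```text
[0.45119696 0.23157668 0.072     ]
[0.44949848 0.23003834] (array([-0.15, 17.32, -0.37]), -0.006)
```

>>> {"name": "apply_moves", "arguments": {"rows": [-0.1,5,-0.35,0,-0.1,10,-0.35,0,-0.1,14,-0.35,0,-0.1,16,-0.35,0,-0.1,17.3,-0.35,0,-0.1,17.3,-0.35,0,-0.1,17.3,-0.35,0]}}

```text
time_s: 18.05
position: [0.4505, 0.2294, 0.0574]
eef_rot: [-0.434, 0.424, -0.556, 0.568]
wrist_force: [-0.4, -0.8, 0.4]
grip_width: 0.0934
```

```bash
python3 - <<'E'
from h import *
s,_=state();print(s["position"]); print(delta((.4497,.23,.0572),(-.257,-.966)))
E
```

```text
[0.450503   0.22944193 0.05737989]
(array([-0.03,  0.02, -0.09]), -0.007)
```

>>> {"name": "apply_moves", "arguments": {"rows": [0,0,0,0,0,0,0,0,0,0,0,0,0,0,0,0,0,0,0,0,0,0,0,0,0,0,0,0,0,0,0,0], "gripper": 0.3}}

```text
time_s: 18.85
position: [0.4505, 0.2295, 0.0575]
eef_rot: [-0.434, 0.424, -0.556, 0.568]
wrist_force: [-0.7, 0.6, 1.5]
grip_width: 0.0476
```

>>> {"name": "apply_moves", "arguments": {"rows": [0,-2,0,0,0,-6,0,0,0,-10,0,0,0,-13,0,0,0,-14,0,0]}}

```text
time_s: 19.35
position: [0.4491, 0.2309, 0.2012]
eef_rot: [-0.436, 0.422, -0.555, 0.569]
wrist_force: [0.7, -0.0, -0.6]
grip_width: 0.0477
```

```bash
python3 - <<'E'
from h import *
s,_=state();print(s["position"],s["grip_width"]); print(delta((.53,-.243,.2),(-.0165,-1)))
E
```

```text
[0.44906205 0.230875   0.20118141] 0.047658554661456486
(array([43.57,  0.48, 20.31]), -0.251)
```

>>> {"name": "apply_moves", "arguments": {"rows": [43.6,0,20.3,-0.25,43.6,0,20.3,-0.25,43.6,0,20.3,-0.25,43.6,0,20.3,-0.25,43.6,0,20.3,-0.25,43.6,0,20.3,-0.25,43.6,0,20.3,-0.25,43.6,0,20.3,-0.25]}}

```text
time_s: 20.15
position: [0.514, -0.1586, 0.2016]
eef_rot: [-0.502, 0.49, -0.497, 0.511]
wrist_force: [1.3, 0.7, -1.1]
grip_width: 0.0476
```

```bash
python3 - <<'E'
from h import *
print(delta((.53,-.243,.2),(-.0165,-1)))
E
```

```text
(array([8.41, 0.22, 1.74]), -0.001)
```

>>> {"name": "apply_moves", "arguments": {"rows": [8.4,0.2,1.7,0,8.4,0.2,1.7,0,8.4,0.2,1.7,0,8.4,0.2,1.7,0,8.4,0.2,1.7,0]}}

```text
time_s: 20.65
position: [0.5291, -0.2418, 0.1988]
eef_rot: [-0.502, 0.49, -0.498, 0.51]
wrist_force: [-0.3, 0.9, -1.2]
grip_width: 0.0473
```

```bash
python3 hold.py .5402 -.2432 w7
```

```text
[ 0.52929465 -0.24164483  0.19933574] 20.7 [ 0.007 -0.011 -0.003 -0.    -0.    -0.004] 0.0476881795489437
crop px left,right,front edge [[134. 296.]
 [479. 291.]
 [304. 129.]]
(array([ 0.13, 11.68,  0.78]), 0.001)
0.98 [228.  77. 291. 139.] [ 0.6197 -0.2441  0.048 ]
0.7 [232. 151. 289. 199.] [ 0.5447 -0.2434  0.048 ]
0.44 [233. 300. 284. 311.] [ 0.3776 -0.2384  0.048 ]
```

View pics/w7c.png

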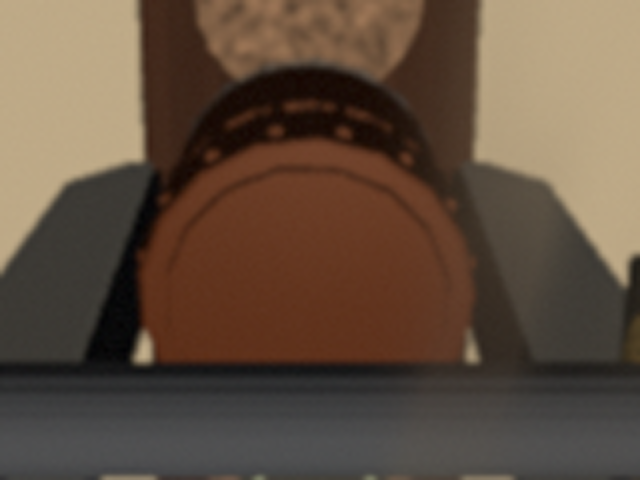

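Brown is held straight, about 1.3 mm back of the TCP, so I compensate for that and lower.

>>> {"name": "apply_moves", "arguments": {"rows": [0.1,3,0.9,0,0.1,6,0.9,0,0.1,8.5,0.9,0,0.1,10,0.9,0,0.1,11,0.9,0,0.1,11.5,0.9,0,0.1,11.7,0.9,0,0.1,11.7,0.9,0]}}

```text
time_s: 21.6
position: [0.5421, -0.2433, 0.0842]
eef_rot: [-0.502, 0.49, -0.497, 0.511]
wrist_force: [-0.3, -0.4, -1.2]
grip_width: 0.0477
```

>>> {"name": "apply_moves", "arguments": {"rows": [0,0.1,0,0,0,0.15,0,0,0,0.2,0,0,0,0.25,0,0,0,0.25,0,0]}}

```text
time_s: 22.1
position: [0.5422, -0.2433, 0.0816]
eef_rot: [-0.502, 0.49, -0.497, 0.511]
wrist_force: [-0.5, -0.8, -1.2]
grip_width: 0.0477
```

>>> {"name": "apply_moves", "arguments": {"rows": [0,0.05,0,0,0,0.1,0,0,0,0.1,0,0]}}

```text
time_s: 22.4
position: [0.5424, -0.2434, 0.0815]
eef_rot: [-0.502, 0.49, -0.496, 0.511]
wrist_force: [-2.8, 1.4, 5.2]
grip_width: 0.0476
```

>>> {"name": "apply_moves", "arguments": {"rows": [0,0,0,0,0,0,0,0,0,0,0,0,0,0,0,0], "gripper": 0.9}}

```text
time_s: 22.8
position: [0.5424, -0.2434, 0.0813]
eef_rot: [-0.502, 0.49, -0.497, 0.511]
wrist_force: [0.2, 0.7, 1.0]
grip_width: 0.0752
```

>>> {"name": "apply_moves", "arguments": {"rows": [0,-3,0,0,0,-8,0,0,0,-13,0,0,0,-14,0,0]}}

```text
time_s: 23.2
position: [0.5414, -0.2446, 0.2292]
eef_rot: [-0.503, 0.489, -0.493, 0.515]
wrist_force: [0.7, -0.2, 0.9]
grip_width: 0.0834
```

```bash
python3 - <<'E'
from h import *
s,Rt=state();print(s["position"],s["time_s"],s["grip_width"])
im=eyes.grab_frame("top");cv2.imwrite("pics/t5.png",cv2.resize(im[95:285,100:390],None,fx=2.7,fy=2.7,interpolation=cv2.INTER_CUBIC))
im=eyes.grab_frame("side");cv2.imwrite("pics/s5.png",cv2.resize(im[130:310,80:380],None,fx=2.6,fy=2.6,interpolation=cv2.INTER_CUBIC))
c=np.array([.534,.207]);b=np.array([.631,.1823]);r=(b-c)/np.linalg.norm(b-c);print(r,delta((*b,.23),(r[1],-r[0])))
E
```

```text
[ 0.54141875 -0.24460397  0.22919112] 23.2 0.08341467765618633
[ 0.96907546 -0.24676458] (array([-42.75,  -0.47,   8.43]), 0.234)
```

View pics/s5.png

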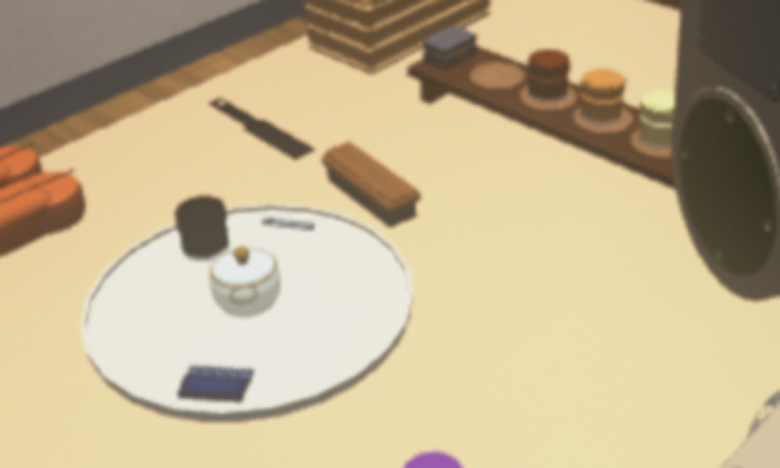

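View pics/t5.png

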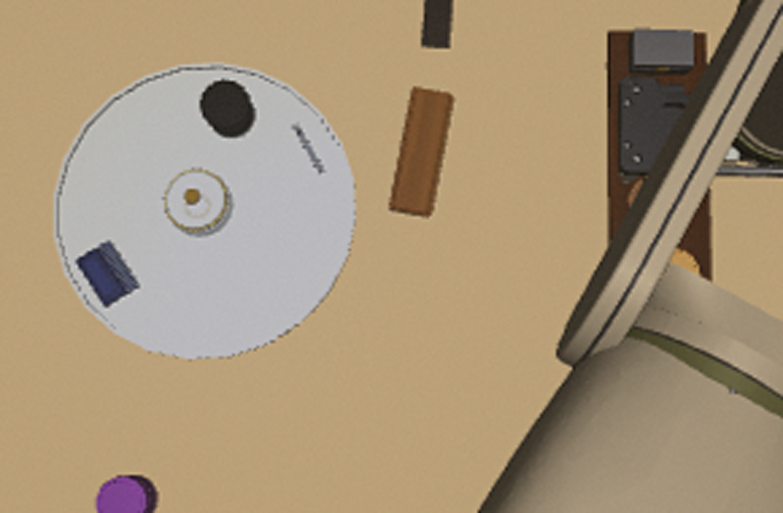

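Cream, tan and brown are placed. The tray turned about 1° during the brown grasp, and the trinket jar is still in its place. Now black.

>>> {"name": "apply_moves", "arguments": {"rows": [-42.9,-0.4,8.4,0.23,-42.9,-0.4,8.4,0.23,-42.9,-0.4,8.4,0.23,-42.9,-0.4,8.4,0.23,-42.9,-0.4,8.4,0.23,-42.9,-0.4,8.4,0.23,-42.9,-0.4,8.4,0.23,-42.9,-0.4,8.4,0.23], "gripper": 1}}

```text
time_s: 24.1
position: [0.6213, 0.1469, 0.2254]
eef_rot: [-0.441, 0.428, -0.55, 0.565]
wrist_force: [1.4, -1.2, 0.4]
grip_width: 0.0928
```

```bash
python3 - <<'E'
from h import *
print(delta((.631,.1835,.23),(-.247,-.969)))
E
```

```text
(array([-3.79, -0.45,  0.06]), 0.004)
```

>>> {"name": "apply_moves", "arguments": {"rows": [-3.8,-0.4,0,0,-3.8,-0.4,0,0,-3.8,-0.4,0,0,-3.8,-0.4,0,0]}}

```text
time_s: 24.5
position: [0.6297, 0.1828, 0.2275]
eef_rot: [-0.44, 0.429, -0.55, 0.565]
wrist_force: [-0.1, -0.6, 0.8]
grip_width: 0.093
```

```bash
python3 - <<'E'
from h import *
eyes.grab_frame("top")
s,Rt=state();print(s["position"],s["time_s"],s["joint_vel"].round(3))
im=eyes.grab_frame("wrist");cv2.imwrite("pics/w8.png",cv2.resize(im[100:260,140:380],None,fx=3,fy=3,interpolation=cv2.INTER_CUBIC))
for n in ("jar_black",):
  for o in eyes.outline_of("wrist",n)[:2]:
    v,u=np.nonzero(o["mask"]);print(o["score"],o["bbox"],onz("wrist",(u.mean(),v.mean()),.072))
E
```

```text
[0.62997495 0.18242556 0.228095  ] 24.55 [-0.01  -0.011 -0.008  0.003  0.003  0.002]
0.92 [232.9, 163.1, 271.6, 207.0] [0.63736943 0.18559053 0.072     ]
```

View pics/w8.png

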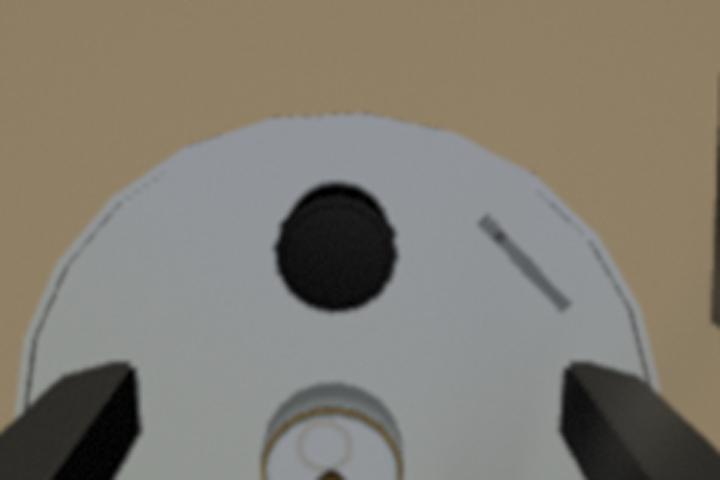

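```bash
python3 - <<'E'
from h import *
print(sense()["position"])
p=onz("wrist",(252,183.7),.072);print(p); p=(p[:2]*.5+np.array([.6295,.1828])*.5);print(p,delta((*p,.056),(-.247,-.969)))
E
```

```text
[0.63034965 0.18232234 0.22902416]
[0.63537812 0.18607453 0.072     ]
[0.63243906 0.18443727] (array([-0.25, 17.3 , -0.34]), 0.002)
```

```bash
python3 - <<'E'
from h import *
s,Rt=state();print(Rt.round(4), np.degrees(np.arccos(-Rt[2,1])))
E
```

```text
[[-2.448e-01  2.770e-02  9.692e-01]
 [-9.696e-01 -6.700e-03 -2.447e-01]
 [-3.000e-04 -9.996e-01  2.850e-02]] 1.63130998888462
```

The tool axis has drifted 1.6° off vertical. My deltas account for it, and since it stays fixed in the world between pick and place, the jar stays upright.

>>> {"name": "apply_moves", "arguments": {"rows": [-0.25,5,0.05,0,-0.25,10,-0.1,0,-0.25,14,-0.25,0,-0.25,16,-0.3,0,-0.25,17.3,-0.35,0,-0.25,17.3,-0.35,0,-0.25,17.3,-0.35,0]}}

```text
time_s: 25.35
position: [0.6334, 0.1842, 0.0576]
eef_rot: [-0.441, 0.427, -0.55, 0.566]
wrist_force: [-0.2, -0.0, 0.9]
grip_width: 0.0926
```

```bash
python3 - <<'E'
from h import *
s,_=state();print(s["position"]); print(delta((.6325,.1845,.0572),(-.247,-.969)))
E
```

```text
[0.63339475 0.18419265 0.05755041]
(array([-0.01,  0.03, -0.1 ]), 0.002)
```

>>> {"name": "apply_moves", "arguments": {"rows": [0,0,0,0,0,0,0,0,0,0,0,0,0,0,0,0,0,0,0,0,0,0,0,0,0,0,0,0,0,0,0,0], "gripper": 0.3}}

```text
time_s: 26.15
position: [0.6334, 0.1843, 0.0576]
eef_rot: [-0.441, 0.427, -0.55, 0.566]
wrist_force: [-0.9, 0.0, 0.2]
grip_width: 0.0477
```

>>> {"name": "apply_moves", "arguments": {"rows": [0,-2,0,0,0,-6,0,0,0,-10,0,0,0,-13,0,0,0,-14,0,0]}}

```text
time_s: 26.65
position: [0.6312, 0.1856, 0.2022]
eef_rot: [-0.443, 0.425, -0.549, 0.567]
wrist_force: [0.7, -0.5, -0.2]
grip_width: 0.0475
```

```bash
python3 - <<'E'
from h import *
s,_=state();print(s["position"],s["grip_width"]); print(delta((.608,-.2447,.2),(-.0165,-1)))
E
```

```text
[0.63115524 0.18559461 0.20218402] 0.04753582732981616
(array([42.28,  0.35,  8.3 ]), -0.231)
```

>>> {"name": "apply_moves", "arguments": {"rows": [42.3,0,8.3,-0.23,42.3,0,8.3,-0.23,42.3,0,8.3,-0.23,42.3,0,8.3,-0.23,42.3,0,8.3,-0.23,42.3,0,8.3,-0.23,42.3,0,8.3,-0.23,42.3,0,8.3,-0.23]}}

```text
time_s: 27.45
position: [0.6082, -0.2145, 0.201]
eef_rot: [-0.503, 0.488, -0.495, 0.514]
wrist_force: [1.1, 1.7, -1.8]
grip_width: 0.0473
```

```bash
python3 - <<'E'
from h import *
print(delta((.608,-.2447,.2),(-.0165,-1)))
E
```

```text
(array([3.02, 0.11, 0.03]), -0.001)
```

>>> {"name": "apply_moves", "arguments": {"rows": [3,0,0,0,3,0,0,0,3,0,0,0,3,0,0,0]}}

```text
time_s: 27.85
position: [0.6074, -0.2432, 0.1999]
eef_rot: [-0.503, 0.488, -0.496, 0.513]
wrist_force: [0.5, -0.2, -0.5]
grip_width: 0.0477
```

```bash
python3 hold.py .618 -.2445 w9; python3 -c "
import cv2;im=cv2.imread('pics/w9c.png');cv2.imwrite('pics/w9d.png',cv2.convertScaleAbs(im,alpha=2.2))"
```

```text
[ 0.60764769 -0.24299904  0.20029723] 27.9 [ 0.006 -0.007 -0.005  0.     0.001 -0.002] 0.047902782912581474
crop px left,right,front edge [[134. 295.]
 [480. 290.]
 [304. 127.]]
(array([ 0.11, 11.77,  0.63]), 0.0)
0.95 [229. 154. 286. 198.] [ 0.624  -0.2446  0.048 ]
0.48 [232. 300. 284. 313.] [ 0.4567 -0.2358  0.048 ]
```

View pics/w9d.png

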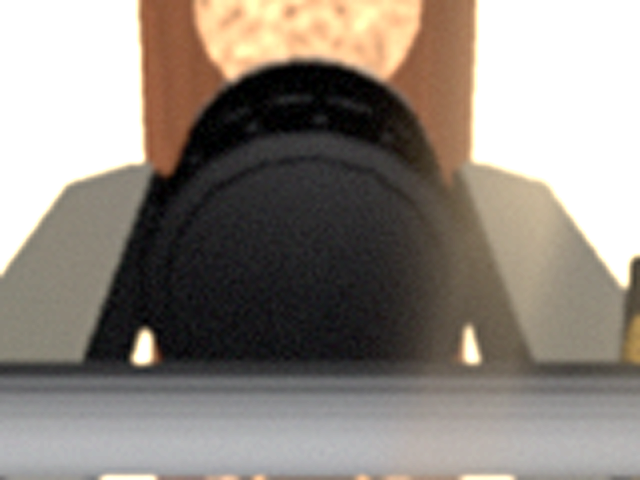

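>>> {"name": "apply_moves", "arguments": {"rows": [0.1,3,0.9,0,0.1,6,0.85,0,0.1,8.5,0.8,0,0.1,10,0.7,0,0.1,11,0.7,0,0.1,11.5,0.7,0,0.1,11.8,0.7,0,0.1,11.8,0.7,0]}}

```text
time_s: 28.8
position: [0.6194, -0.2448, 0.084]
eef_rot: [-0.504, 0.488, -0.494, 0.514]
wrist_force: [0.4, 0.4, -1.1]
grip_width: 0.0473
```

>>> {"name": "apply_moves", "arguments": {"rows": [0,0.1,0,0,0,0.15,0,0,0,0.2,0,0,0,0.25,0,0,0,0.25,0,0]}}

```text
time_s: 29.3
position: [0.6196, -0.2449, 0.0817]
eef_rot: [-0.504, 0.488, -0.494, 0.514]
wrist_force: [0.5, 0.1, -0.4]
grip_width: 0.0475
```

>>> {"name": "apply_moves", "arguments": {"rows": [0,0.05,0,0,0,0.1,0,0,0,0.1,0,0]}}

```text
time_s: 29.6
position: [0.6199, -0.245, 0.0816]
eef_rot: [-0.504, 0.488, -0.494, 0.514]
wrist_force: [-1.5, 0.8, 5.3]
grip_width: 0.0476
```

Contact. Release, lift, and clear the view.

>>> {"name": "apply_moves", "arguments": {"rows": [0,0,0,0,0,0,0,0,0,0,0,0,0,0,0,0], "gripper": 0.9}}

```text
time_s: 30.0
position: [0.6198, -0.2449, 0.0814]
eef_rot: [-0.504, 0.488, -0.494, 0.514]
wrist_force: [0.6, 0.1, -0.3]
grip_width: 0.0752
```

>>> {"name": "apply_moves", "arguments": {"rows": [0,-3,0,0,0,-8,0,0,0,-13,0,0,0,-16,0,0]}}

```text
time_s: 30.4
position: [0.6152, -0.2448, 0.2464]
eef_rot: [-0.504, 0.487, -0.492, 0.516]
wrist_force: [0.7, 0.2, 1.5]
grip_width: 0.0836
```

>>> {"name": "apply_moves", "arguments": {"rows": [-30,0,-12,0,-30,0,-12,0,-30,0,-12,0,-30,0,-12,0,-30,0,-12,0,-30,0,-12,0,-30,0,-12,0,-30,0,-12,0]}}

```text
time_s: 31.2
position: [0.4993, 0.0598, 0.24]
eef_rot: [-0.506, 0.488, -0.491, 0.514]
wrist_force: [-0.0, -0.9, -0.4]
grip_width: 0.0839
```

```bash
python3 - <<'E'
from h import *
s,Rt=state();print(s["position"],s["time_s"],s["grip_width"])
im=eyes.grab_frame("top");cv2.imwrite("pics/t6.png",cv2.resize(im[95:275,310:380],None,fx=3.3,fy=3.3,interpolation=cv2.INTER_CUBIC));cv2.imwrite("pics/t6f.png",im)
def f(n,z):
  for o in eyes.outline_of("top",n)[:4]:
    v,u=np.nonzero(o["mask"]);print(n,round(o["score"],2),np.round(o["bbox"]),onz("top",(u.mean(),v.mean()),z).round(4))
f("jar_cream",.085);f("jar_tan",.085);f("jar_brown",.085);f("jar_black",.085);f("cedar_block",.067);f("trinket_jar",.08)
im=eyes.grab_frame("side");cv2.imwrite("pics/s6.png",cv2.resize(im[130:310,80:380],None,fx=2.6,fy=2.6,interpolation=cv2.INTER_CUBIC))
for n,p in dict(a=(.3842,-.2405),b=(.4622,-.242),c=(.5402,-.2432),d=(.618,-.2445)).items(): print(n,((proj("top",(*p,.096))-[310,95])*3.3).round(1))
E
```

```text
[0.4992502  0.05978645 0.23996769] 31.2 0.08393370177625836
jar_cream 0.69 [337. 220. 359. 236.] [ 0.3854 -0.2406  0.085 ]
jar_cream 0.39 [337. 129. 358. 151.] [ 0.6166 -0.2438  0.085 ]
jar_tan 0.68 [334. 183. 358. 206.] [ 0.4642 -0.2404  0.085 ]
jar_brown 0.62 [338. 157. 360. 177.] [ 0.5373 -0.2417  0.085 ]
jar_black 0.72 [337. 129. 359. 150.] [ 0.6148 -0.2437  0.085 ]
jar_black 0.49 [335. 183. 359. 206.] [ 0.4629 -0.2404  0.085 ]
jar_black 0.2 [333. 188. 358. 212.] [ 0.4461 -0.2244  0.085 ]
cedar_block 0.83 [330. 251. 364. 265.] [ 0.308  -0.2401  0.067 ]
cedar_block 0.71 [334. 184. 357. 208.] [ 0.4654 -0.2453  0.067 ]
a [130.7 437.2]
b [129.2 334.7]
c [127.4 234.8]
d [125.7 137.5]
```

View pics/t6.png

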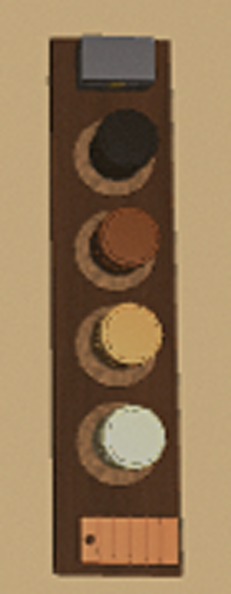

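View pics/s6.png

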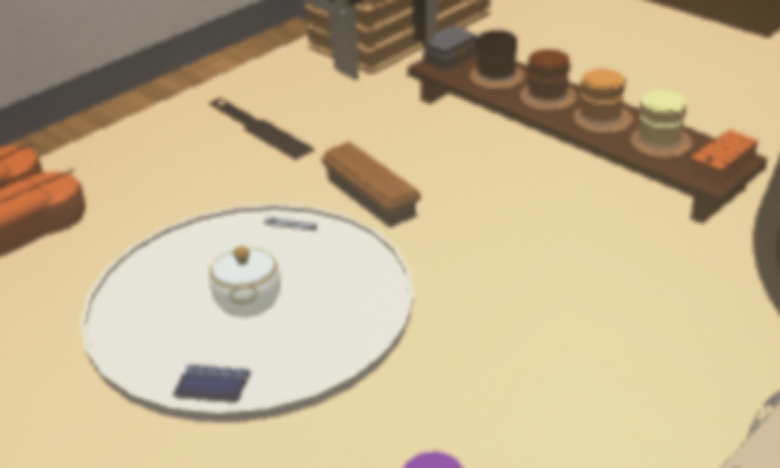

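View pics/t6f.png

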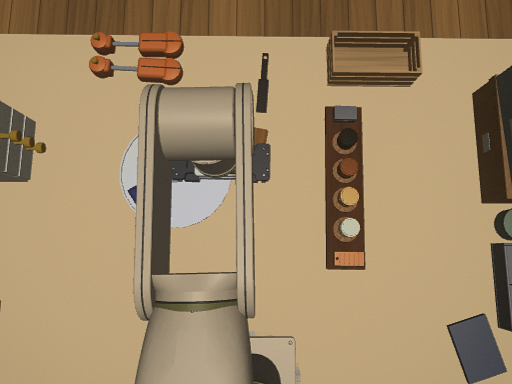

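The order is right and everything is upright. The cream lid looks about 1 mm to 3 mm off-centre, so I'll check that more closely.

```bash
python3 - <<'E'
from h import *
im=eyes.grab_frame("side");c=im[130:210,250:370];cv2.imwrite("pics/s7.png",cv2.resize(c,None,fx=6.5,fy=6.5,interpolation=cv2.INTER_CUBIC))
for n,p in dict(a=(.3842,-.2405),b=(.4622,-.242),c=(.5402,-.2432),d=(.618,-.2445)).items(): print(n,*[((proj("side",(*p,z))-[250,130])*6.5).round(0) for z in(.048,.096)])
E
```

```text
a [547. 346.] [556. 250.]
b [401. 288.] [407. 193.]
c [264. 233.] [267. 141.]
d [137. 183.] [138.  92.]
```

View pics/s7.png

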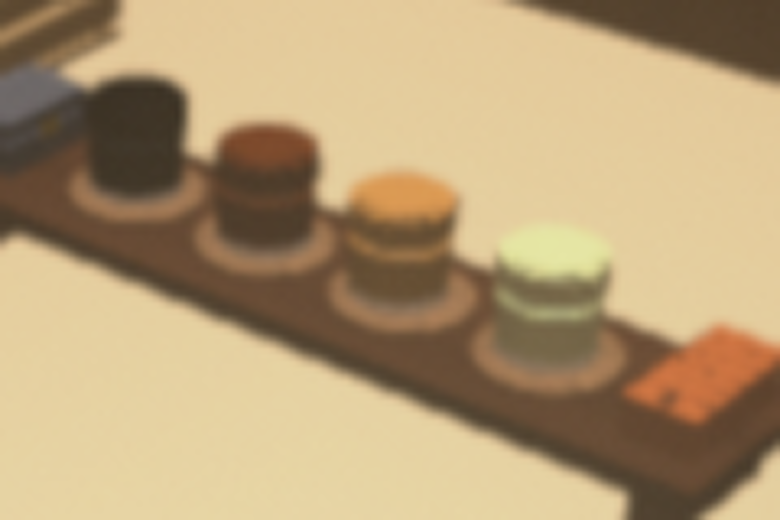

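The closer side view shows every lid centre within a pixel or two of its predicted place over the pad, for example cream at (553,250) against (556,250). All four stand upright, so I'm handing in.

>>> {"name": "apply_moves", "arguments": {"rows": [0,0,0,0,0,0,0,0]}}

```text
time_s: 31.85
position: [0.5005, 0.0559, 0.2395]
eef_rot: [-0.504, 0.487, -0.493, 0.516]
wrist_force: [0.4, 0.7, -0.2]
grip_width: 0.0837
```

```bash
python3 - <<'E'
from plant import workorder,sense
print(workorder.finish_job(),sense()["time_s"])
E
```

```text
the job is handed in; nothing more can be done
the job is handed in; nothing more can be done
```

All four jars are on the cork pads in shade order: cream next to the cedar block, then tan, brown, and black at the far end. I handed the job in at about 32 s. Each jar was lowered until it touched its pad (4 N to 5 N at the wrist) before I let go.

**Upright and centred:** the last side and top views show all four standing upright. The side view puts each one within about 1–2 mm of its pad's centre. The top view disagreed slightly, showing cream about 3 mm and tan about 2 mm off towards one side of the riser.

**Things not to move:** the cedar block measured in the same place as at the start. In the last side view the trinket jar looks unmoved. The turntable turned about 1° while I gripped the brown jar, so the trinket jar may have turned with it.

**Tool tilt:** the tool drifted about 1.6° off vertical over the run. My moves allowed for it, and it didn't tip the jars.

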